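# Pack and lock a will-call order at the plumbing counter

## Task

Make up the customer's order: take the leftover brass valve out of the grey pick-up box and stand it in the red returns tray, and lift every black hex adapter out of the cardboard stock bin one by one and stand it upright on the floor of the pick-up box. When all that is done, close the blue lid fully, then push the red latch knob down and, holding it down, turn it clockwise (seen from above) as far as it goes and let it spring back up. Leave the other things on the counter where they are.

Things in the scene. Friction and masses are not known exactly. Their poses are not given: they have to be found in the camera images.
- adapter0: a black hexagonal tank adapter: hexagonal foot 62 mm across the flats (72 mm over the corners) and 30 mm tall, with a round threaded neck 40 mm in diameter standing on it, 75 mm tall in all, about 0.16 kg; grip it by the neck, above the 40 mm deep bin wall. Origin at the centre of its underside, z up. Starts upright in the stock bin, or is absent
- adapter1: a black hexagonal tank adapter: hexagonal foot 62 mm across the flats (72 mm over the corners) and 30 mm tall, with a round threaded neck 40 mm in diameter standing on it, 75 mm tall in all, about 0.16 kg; grip it by the neck, above the 40 mm deep bin wall. Origin at the centre of its underside, z up. Starts upright in the stock bin, or is absent
- adapter2: a black hexagonal tank adapter: hexagonal foot 62 mm across the flats (72 mm over the corners) and 30 mm tall, with a round threaded neck 40 mm in diameter standing on it, 75 mm tall in all, about 0.16 kg; grip it by the neck, above the 40 mm deep bin wall. Origin at the centre of its underside, z up. Starts upright in the stock bin, or is absent
- adapter3: a black hexagonal tank adapter: hexagonal foot 62 mm across the flats (72 mm over the corners) and 30 mm tall, with a round threaded neck 40 mm in diameter standing on it, 75 mm tall in all, about 0.16 kg; grip it by the neck, above the 40 mm deep bin wall. Origin at the centre of its underside, z up. Starts upright in the stock bin, or is absent
- valve: a brass valve: hexagonal foot 70 mm over the corners and 28 mm tall, thin neck 28 mm in diameter, round red knob on top, 34 mm in diameter, from 50 to 75 mm above its underside; 0.35 kg. Origin at the centre of its underside, z up. Starts upright in the pick-up box
- stock_bin: open cardboard bin, fixed, 220 x 220 mm outside, 45 mm high, walls and floor 5 mm. Origin at the centre of its underside
- pickup_box: open grey steel box, fixed, 210 x 210 mm outside and 95 mm high, walls and floor 5 mm (200 x 200 mm inside, 90 mm deep; room for two by two adapters about 95 mm apart). Origin at the centre of its underside; its x axis points from the latch side to the lid's hinge side. The latch housing, 75 x 75 mm and 98 mm high, stands against its -x side
- lid (a joint): angle of the blue lid in rad: 0 closed, about 1.6 standing open; it stays where it is left. The lid is 210 x 210 mm and 8 mm thick, its hinge line runs along the box's y axis at the top of the +x wall; closed it covers the box, its top 104 mm above the counter
- lid_hinge (a point): middle of the lid's hinge line, at the underside of the lid, 95 mm above the counter; moves with the lid
- lid_handle (a point): end of a small black knob that stands 35 mm out of the lid's upper face, 30 mm from its free edge
- latch_grip (a point): middle of the latch knob's red grip bar (56 long, 16 wide, 26 mm high), on its vertical turning axis, 145 mm from the box's centre on the -x side, 134 mm above the counter when up. The bar stands on a red disc 60 mm across, its top 13 mm below this point. The point's x axis runs along the bar to a steel tongue, which points over the lid's edge when locked
- latch_press (a joint): how far the latch knob is pushed down in m: 0 up, 0.008 at the bottom; sprung, 5 N to start and 11 N at the bottom. The knob turns only when it is down by more than 5 mm
- latch_turn (a joint): angle of the latch knob in rad: 0 unlocked, 1.4 locked (stop), growing clockwise seen from above; stays where it is left
- returns_tray: shallow red tray, fixed, 130 x 130 mm outside, 30 mm high, walls and floor 5 mm. Origin at the centre of its underside
- wire_spool: bystander: cardboard wire spool, 120 mm in diameter, 67 mm high; origin at the centre of its underside
- compound_can: bystander: can with a yellow label, 70 mm in diameter, 90 mm high; origin at the centre of its underside
- fuse_carton: bystander: white carton 90 x 130 x 60 mm; origin at the centre of its underside
Not all that is in view belongs to the job. Leave any green or pink look-alike of the adapter2 alone. What is shaped like the adapter1 but green is not meant.

How it is judged:
By the outcome, as a careful person would: the job done as asked, in the order asked, and still so for the second after the job is handed in, with the robot touching nothing.
Of adapter0, adapter1, adapter2, adapter3 only 2 to 4 are there at a start; the rules pass over those that are not, and their reading is None.
At some moment in a run one of adapter0, adapter1, adapter2, adapter3 may be knocked a few centimetres aside while the robot is not near it.
It also fails if it takes over 210 s, if anything falls off the work surface, if the arm or the gripper's body presses on something with over 40 N, if the wrist force passes 120 N, or if a joint passes its speed limit or range.

## Robot

A 6-joint arm with a two-finger parallel gripper is mounted at the origin on the work surface. World frame = base frame: x ahead of the robot, y to its left, z up, the work surface at z = 0. Lengths are in mm, angles in degrees, forces in N, time in s.
With the tool pointing down it reaches from about 350 to 850 mm from the base axis. Payload 8.1 kg.
Tool frame: the origin (TCP) lies midway between the tips of the shut fingers; the grasp point (between the pads) lies 19 mm behind it; z points along the fingers, y is the line along which they close (so a half turn about z gives the same grasp; the last joint's range is limited). The gripper opens to 85 mm and grips with 20 to 120 N. Pads are 22 mm wide; open, the fingers measure 114 mm over their backs; the gripper's body (76 mm by 85 mm) begins 54 mm behind the grasp point. The pads swing forward as they close: fully open they stand 13 mm farther back than shut.
Start: joints at [-80.18, 7.471, 85.268, -0, 87.261, -4.893], TCP at [152.412, -580.324, 231.292] pointing down, gripper open.
Joint ranges: [-169.43, 169.43], [-51.17, 129.36], [1.28, 143.12], [-76.62, 256.62], [0, 156.53], [-152.29, 152.29]. Speed limits (degrees/s): [136.94, 136.94, 159.86, 180, 180, 180].

## Interface

Orientations are given as [roll, pitch, yaw] about the fixed x, y, z axes, in that order (R = Rz(yaw) Ry(pitch) Rx(roll)).
In Python, from bench import sensors, optics, r gives the robot as it stands.
- The arm moves only by the tool apply_moves, never from a script. Its argument "targets" is a list of rows, each a list of 7 numbers: the shift along the tool's x, y, z in mm, then the turn, a rotation vector about the tool's x, y, z in rad, then the closure, from 0 (fully open) to 1 (shut). In form: [[x, y, z, wx, wy, wz, claw], ...]. A call has 1 to 20 rows; each row shifts and turns the commanded pose from where the row before left it, along the tool's axes as they then stand; what a row does not reach is not made up. A row lasts 1/8 s, in which the tool goes at most 62.5 mm and 10.7 degrees, less where a joint would pass 70% of its speed; a pose out of reach is approached as far as the arm can. A call is refused whole if a number of a shift passes 62.5 or a number of a turn 0.188, either way. A call with a gripper value outside its range is refused whole. The fingers move at their own pace and stop on an object; "force" is the grip in N (left out, the last holds). Time passes only in rows, so rows that do not move let the fingers close. It gives the time, the measured TCP pose, the force, the opening and the grip force at its end, in the units of the state.
- sensors.sense(): the state, without advancing time (a new reading comes with each control period).
- optics.snapshot(name): name is "scene" or "top"; returns the picture (400x640x3 uint8, red, green, blue); there is no depth.
- optics.get_calibration(name): a dict with "camera_matrix" (3x3 intrinsics, pixels), "pose" (4x4, takes a point from camera to world coordinates). Camera axes: x right, y down, z forward; pixel columns grow to the right and rows downward; lengths in mm; the calibration is good to about 2 mm. A picture is of the moment at which its call begins. get_calibration takes no time and is no camera call.
- r.hand_in(): hands the job in; it is judged then, once.
The state is a dict: "time": time; "joint_pos": joint angles; "qd": joint speeds; "joint_efforts": joint torques, N m; "tool_pos": TCP position; "tcp_rot": TCP orientation; "ft_force": force on the tool from outside, world axes, zero at the start; "wrist_torque": the same for the moment, N m; "finger_gap": finger opening in mm; "grip_force": force on a finger pad.
Only numpy, scipy, OpenCV 4.12 (cv2) and the standard library are available. Lean on these libraries where they do the work, as an engineer would, in place of code of your own. Each camera call takes 0.05 s, during which the arm holds its last target. There are 200 camera calls.

## Working session

There is one attempt and no reset: what is moved stays moved. The work goes in short steps, Python scripts to look and compute and a tool call to move; the robot and the scene stay as the last step left them, time stands still between calls to the robot, and variables do not carry over. Pictures are saved under pics/ and viewed, at most 14 in all, crops included, and the job is handed in when it is done.

Besides the shell and the picture viewer there is one more tool, called as name(argument=value, ...), one argument or row to a line, values as JSON. apply_moves: Moves the arm, as the interface text tells. Its arguments: {"type":"object","properties":{"targets":{"type":"array"},"force":{"type":"number"}},"required":["targets"]}

```bash
mkdir -p pics; ls; python3 - <<'E'
from bench import sensors, optics, r
import cv2,numpy as np
for n in("scene","top"):
    im=optics.snapshot(n); cv2.imwrite(f"pics/{n}0.png",im[:,:,::-1]); c=optics.get_calibration(n); print(n,np.round(c["camera_matrix"],1).tolist(),np.round(c["pose"],3).tolist())
print(sensors.sense())
E
```

```text
pics
scene [[437.6, 0.0, 316.0], [0.0, 437.6, 203.8], [0.0, 0.0, 1.0]] [[0.599, 0.663, -0.45, 1038.699], [0.801, -0.485, 0.351, -447.69], [0.014, -0.57, -0.821, 987.687], [0.0, 0.0, 0.0, 1.0]]
top [[411.2, 0.0, 322.6], [0.0, 411.2, 203.0], [0.0, 0.0, 1.0]] [[-0.03, -0.996, 0.081, 483.905], [-1.0, 0.029, -0.009, -57.277], [0.007, -0.081, -0.997, 1195.176], [0.0, 0.0, 0.0, 1.0]]
{'time': 0.1, 'joint_pos': array([-8.01780149e+01,  7.51089447e+00,  8.53227521e+01, -1.13551992e-03,
        8.72617606e+01, -4.89424295e+00]), 'qd': array([ 0.02332143, -0.11517631, -0.1811919 ,  0.13351855,  0.06687258,
        0.01771869]), 'joint_efforts': array([-7.89654541e-05, -5.70949602e+01, -5.01944661e+01, -3.12809489e-04,
        8.06347467e-03,  3.43539000e-06]), 'tool_pos': array([ 152.33736543, -579.82939015,  230.35090601]), 'tcp_rot': array([-1.79904844e+02, -7.00983300e-03,  1.47162774e+01]), 'ft_force': array([0.52109319, 0.56419405, 1.39857125]), 'wrist_torque': array([-0.05406482, -0.00818693, -0.05688035]), 'grip_force': 0.0, 'finger_gap': 85.40886052017727}
```

View pics/scene0.png

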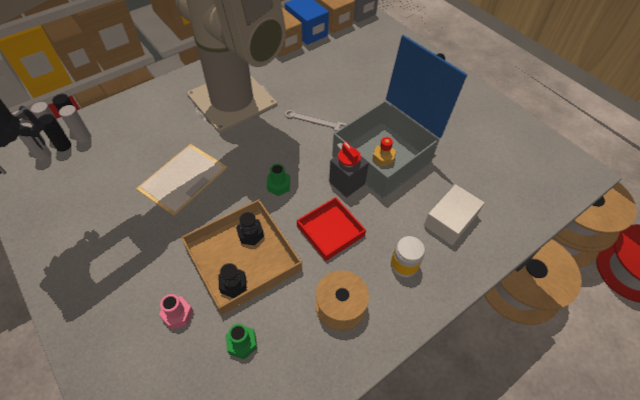

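View pics/top0.png

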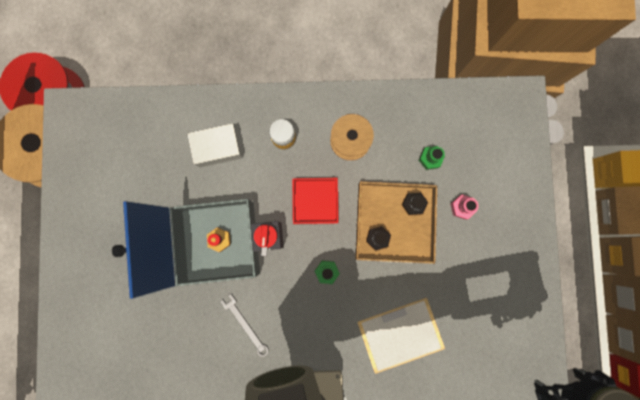

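Scene: two black adapters (scene ~(249,230), (232,281)), valve in the box (384,152), lid open, latch knob (348,157), tray (331,228). Now enlarged crops.

```bash
cat > h.py <<'E'
from bench import sensors, optics, r
import cv2,numpy as np
def crop(n,name,x0,y0,x1,y1,s,fresh=True):
    im=optics.snapshot(n)[:,:,::-1]
    c=cv2.resize(im[y0:y1,x0:x1],None,fx=s,fy=s,interpolation=cv2.INTER_CUBIC)
    st=20
    for x in range((x0//st+1)*st,x1,st):
        cv2.line(c,(int((x-x0)*s),0),(int((x-x0)*s),6),(255,255,255),1); cv2.putText(c,str(x),(int((x-x0)*s)-10,16),0,.35,(255,255,0),1)
    for y in range((y0//st+1)*st,y1,st):
        cv2.line(c,(0,int((y-y0)*s)),(6,int((y-y0)*s)),(255,255,255),1); cv2.putText(c,str(y),(8,int((y-y0)*s)+4),0,.35,(255,255,0),1)
    cv2.imwrite("pics/"+name,c)
def ray(n,p):
    c=optics.get_calibration(n);P=np.array(c["pose"]);K=np.array(c["camera_matrix"])
    d=P[:3,:3]@np.linalg.solve(K,[p[0],p[1],1.]);return P[:3,3],d/np.linalg.norm(d)
def atz(n,p,z):
    o,d=ray(n,p);return o+d*(z-o[2])/d[2]
def tri(ps,pt):
    o1,d1=ray("scene",ps);o2,d2=ray("top",pt)
    t=np.linalg.lstsq(np.stack([d1,-d2],1),o2-o1,rcond=None)[0]
    a,b=o1+t[0]*d1,o2+t[1]*d2
    return np.round((a+b)/2,1),round(float(np.linalg.norm(a-b)),1)
def proj(n,X):
    c=optics.get_calibration(n);P=np.array(c["pose"]);K=np.array(c["camera_matrix"])
    q=K@(P[:3,:3].T@(np.array(X,float)-P[:3,3]));return np.round(q[:2]/q[2],1)
E
python3 - <<'E'
from h import *
crop("top","t1.png",120,170,280,290,5); crop("scene","s1.png",180,120,460,310,2.8)
crop("top","t2.png",285,170,445,270,5)
E
```

```text
(no output)
```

View pics/t1.png

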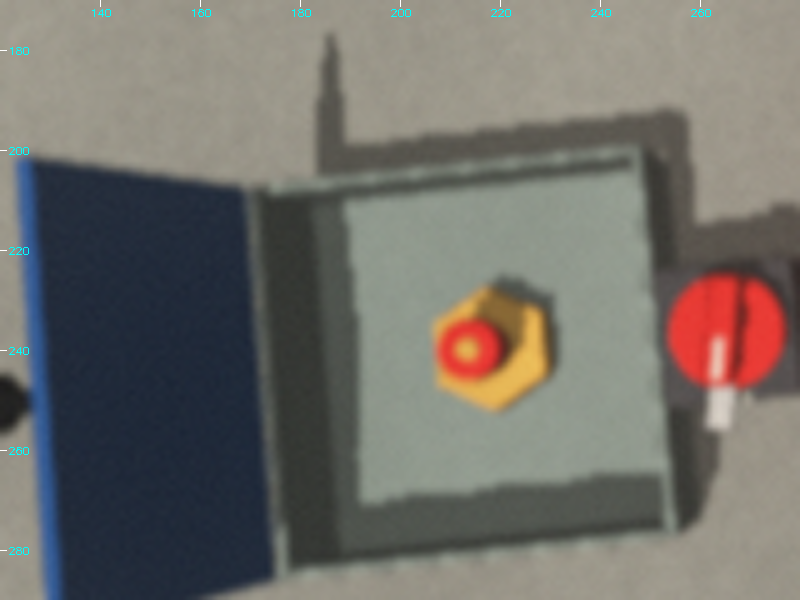

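View pics/s1.png

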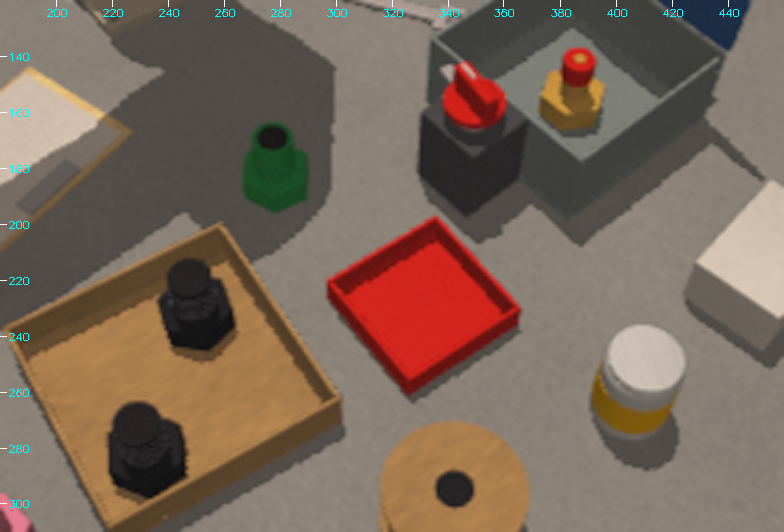

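View pics/t2.png

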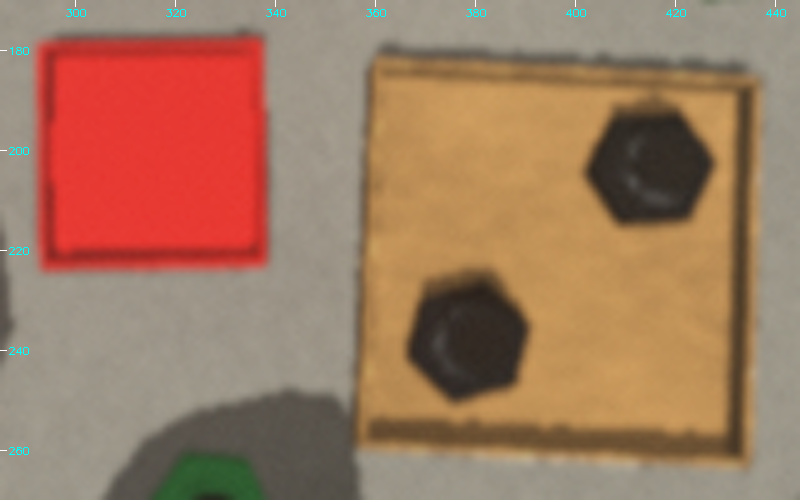

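```bash
python3 - <<'E'
from h import *
T=lambda u,v,o:(o[0]+u/5,o[1]+v/5)
a=(120,170);b=(285,170);S=lambda u,v:(180+u/2.8,120+v/2.8)
print("valve",tri(S(579,58),T(467,349,a)),atz("top",T(467,349,a),80))
for nm,t,s in(("A",(650,167),(190,272)),("B",(468,340),(138,416))):
    print(nm,atz("top",T(*t,b),35),atz("scene",S(*s),80))
def quad(nm,o,ps,z):
    q=np.array([atz("top",T(*p,o),z)[:2] for p in ps]);print(nm,q.round(0).tolist(),q.mean(0).round(1))
    print([np.linalg.norm(q[i]-q[i-1]).round() for i in range(4)])
    e=(q[1]-q[0]+q[2]-q[3]);print("dir",np.degrees(np.arctan2(e[1],e[0])))
    e=(q[3]-q[0]+q[2]-q[1]);print("dir2",np.degrees(np.arctan2(e[1],e[0])))
quad("box",a,[(250,188),(640,148),(678,530),(282,575)],95)
quad("tray",b,[(40,40),(262,38),(268,264),(42,268)],30)
quad("bin",b,[(372,58),(760,80),(748,463),(357,447)],45)
print("box scene", [atz("scene",S(*p),95).round(0).tolist() for p in((432,42),(580,160),(718,60))])
print("box top/scene tri front corner -x+x?",tri(S(580,160),T(640,148,a)))
print("box top/scene tri corner",tri(S(432,42),T(678,530,a)))
print("tray tri",tri(S(436,218),T(268,264,b)),tri(S(408,393),T(262,38,b)),tri(S(330,285),T(262,264,b)))
print("bin tri",tri(S(220,225),T(357,447,b)),tri(S(340,400),T(372,58,b)))
print("latch disc",atz("top",T(727,330,a),121),atz("scene",S(474,102),121))
print("latch bar",atz("top",T(727,330,a),134), "tongue end",atz("top",T(720,430,a),115))
print("knob", tri((441,57.5),(118,250.5)))
E
```

```text
valve (array([484.6, 230.8,  77.9]), 2.1) [483.95119663 229.41604097  80.        ]
A [ 569.87618292 -330.054581     35.        ] [ 474.54096386 -219.57022473   80.        ]
B [ 475.26941086 -222.83721243   35.        ] [ 568.94858237 -327.48041687   80.        ]
box [[573.0, 341.0], [589.0, 132.0], [385.0, 115.0], [368.0, 324.0]] [478.8 227.9]
[np.float64(206.0), np.float64(209.0), np.float64(204.0), np.float64(209.0)]
dir -85.53105138343167
dir2 -175.24108762985807
tray [[653.0, 14.0], [651.0, -113.0], [521.0, -112.0], [523.0, 16.0]] [587.  -48.6]
[np.float64(130.0), np.float64(127.0), np.float64(129.0), np.float64(128.0)]
dir -90.88932704193627
dir2 179.39343387285538
bin [[635.0, -174.0], [617.0, -392.0], [403.0, -374.0], [418.0, -157.0]] [ 518.1 -274.4]
[np.float64(218.0), np.float64(219.0), np.float64(215.0), np.float64(218.0)]
dir -94.47525439888702
dir2 175.46127977534528
box scene [[393.0, 115.0, 95.0], [592.0, 133.0, 95.0], [579.0, 329.0, 95.0]]
box top/scene tri front corner -x+x? (array([589.8, 133.7,  92.7]), 3.0)
box top/scene tri corner (array([385.9, 118.1,  86.8]), 4.3)
tray tri (array([552. , -71. , 135.6]), 99.0) (array([ 654.2, -113.2,    7.7]), 1.4) (array([ 523.3, -107.3,   16. ]), 4.5)
bin tri (array([ 417.7, -157.7,   35.1]), 1.1) (array([ 636.5, -174.3,   37.1]), 0.5)
latch disc [489.80193503  83.83948861 121.        ] [495.00028052  82.79601593 121.        ]
latch bar [489.73056837  82.13165424 134.        ] tongue end [438.00634543  89.21674948 115.        ]
knob (array([468.4, 393.2, 274.6]), 6.0)
```

The crops show adapters at top ≈(415,203) and (379,238), giving world A≈(569,-329) and B≈(475,-221). The valve is at (484,230), the box centre at ≈(479,229) with yaw 94.6°, and the latch at (490,84), its tongue pointing to -x. The tray is at (587,-49).

apply_moves(
  targets=[
    [0,0,0,0,0,0.176,0],
    [40.5,-38,0,0,0,0,0],
    [40.5,-38,0,0,0,0,0],
    [40.5,-38,0,0,0,0,0],
    [40.5,-38,0,0,0,0,0],
    [40.5,-38,0,0,0,0,0],
    [40.5,-38,0,0,0,0,0],
    [40.5,-38,0,0,0,0,0],
    [40.5,-38,0,0,0,0,0],
    [7.3,-47.6,0,0,0,0,0],
    [7.3,-47.6,0,0,0,0,0],
    [7.3,-47.6,0,0,0,0,0],
    [7.3,-47.6,0,0,0,0,0],
    [7.3,-47.6,0,0,0,0,0],
    [7.3,-47.6,0,0,0,0,0],
    [7.3,-47.6,0,0,0,0,0],
    [7.3,-47.6,0,0,0,0,0],
    [7.3,-47.6,0,0,0,0,0],
    [7.3,-47.6,0,0,0,0,0],
    [0,0,0,0,0,0,0],
  ],
  force=40,
)

```text
time: 2.75
tool_pos: [484.6, 232.1, 231.0]
tcp_rot: [-180.0, 0.0, 4.9]
ft_force: [0.2, -0.6, -0.2]
finger_gap: 85.7
grip_force: 0.0
```

```bash
cat >> h.py <<'E'
def go(*wps):
    s=sensors.sense();p=np.array(s["tool_pos"]);y=s["tcp_rot"][2]
    print("t",round(s["time"],2),"p",p.round(1),"rpy",np.round(s["tcp_rot"],2),"q",np.round(s["joint_pos"],0),"F",np.round(s["ft_force"],1),"gap",round(s["finger_gap"],1),"grip",round(s["grip_force"],1))
    for w in wps:
        if len(w)>3: print(" turn wz",round(float(-np.radians((w[3]-y+180)%360-180)),3)); y=w[3]
        d=np.array(w[:3])-p;c,n=np.cos(np.radians(y)),np.sin(np.radians(y))
        print(" tool d",np.round([c*d[0]+n*d[1],n*d[0]-c*d[1],-d[2]],1));p=np.array(w[:3])
E
python3 -c "
from h import *
go((484.5,230,230,4.6),(484.5,230,46),(484.5,230,231),(587,-49,231),(587,-49,50))"
```

```text
t 2.75 p [484.6 232.1 231. ] rpy [-1.7996e+02  3.0000e-02  4.8500e+00] q [ 20.  -2.  95.   0.  87. 105.] F [ 0.2 -0.6 -0.2] gap 85.7 grip 0.0
 turn wz 0.004
 tool d [-0.3  2.1  1. ]
 tool d [  0.   0. 184.]
 tool d [   0.    0. -185.]
 tool d [ 79.8 286.3  -0. ]
 tool d [  0.   0. 181.]
```

apply_moves(
  targets=[
    [0,2,30,0,0,0,0],
    [0,0,35,0,0,0,0],
    [0,0,35,0,0,0,0],
    [0,0,35,0,0,0,0],
    [0,0,25,0,0,0,0],
    [0,0,15,0,0,0,0],
    [0,0,10,0,0,0,0],
    [0,0,0,0,0,0,0],
    [0,0,0,0,0,0,1],
    [0,0,0,0,0,0,1],
    [0,0,0,0,0,0,1],
    [0,0,0,0,0,0,1],
    [0,0,0,0,0,0,1],
    [0,0,0,0,0,0,1],
    [0,0,0,0,0,0,1],
    [0,0,0,0,0,0,1],
  ],
  force=40,
)

```text
time: 4.75
tool_pos: [485.9, 227.5, 47.1]
tcp_rot: [-180.0, -0.1, 4.6]
ft_force: [-1.6, 0.4, 6.4]
finger_gap: 32.7
grip_force: 39.3
```

```bash
python3 -c "
from h import *
go()
crop('scene','s2.png',300,60,460,220,3.7)"
```

```text
t 4.75 p [485.9 227.5  47.1] rpy [-1.7998e+02 -7.0000e-02  4.6300e+00] q [ 20.   7. 105.   0.  67. 105.] F [-1.6  0.4  6.4] gap 32.7 grip 39.3
```

View pics/s2.png

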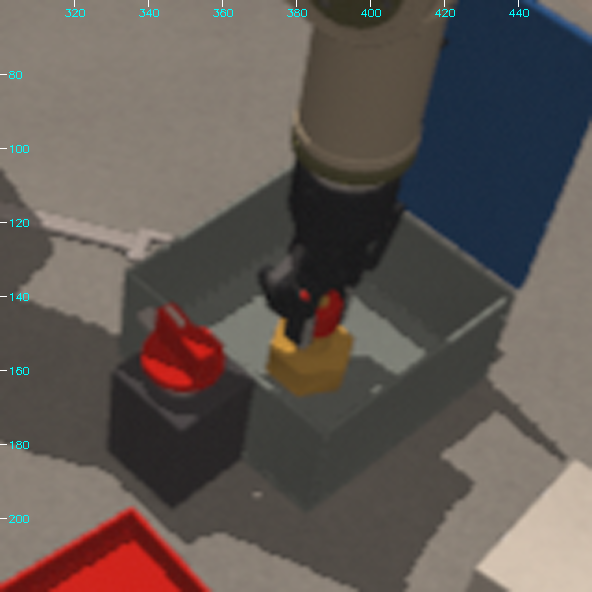

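The picture shows the red knob held between the fingers at about (325,310) in the crop. Next: lift and carry to the tray.

apply_moves(
  targets=[
    [0,0,-10,0,0,0,1],
    [0,0,-25,0,0,0,1],
    [0,0,-35,0,0,0,1],
    [0,0,-40,0,0,0,1],
    [0,0,-40,0,0,0,1],
    [0,0,-20,0,0,0,1],
    [4,12,0,0,0,0,1],
    [10,36,0,0,0,0,1],
    [10,36,0,0,0,0,1],
    [10,36,0,0,0,0,1],
    [10,36,0,0,0,0,1],
    [10,36,0,0,0,0,1],
    [10,36,0,0,0,0,1],
    [9,34,0,0,0,0,1],
    [5,18,0,0,0,0,1],
    [2,8,0,0,0,0,1],
    [0,0,0,0,0,0,1],
    [0,0,0,0,0,0,1],
  ],
)

```text
time: 7.05
tool_pos: [588.1, -52.4, 216.1]
tcp_rot: [-180.0, 0.0, 4.7]
ft_force: [-0.6, -0.1, -3.4]
finger_gap: 32.6
grip_force: 40.8
```

```bash
python3 -c "
from h import *
go((587,-49,48))"
```

```text
t 7.05 p [588.1 -52.4 216.1] rpy [-1.7997e+02  1.0000e-02  4.6900e+00] q [-10.   6.  88.   0.  86.  75.] F [-0.6 -0.1 -3.4] gap 32.6 grip 40.8
 tool d [ -0.8  -3.5 168.1]
```

apply_moves(
  targets=[
    [-1,-3,20,0,0,0,1],
    [0,0,35,0,0,0,1],
    [0,0,35,0,0,0,1],
    [0,0,35,0,0,0,1],
    [0,0,20,0,0,0,1],
    [0,0,12,0,0,0,1],
    [0,0,6,0,0,0,1],
    [0,0,3,0,0,0,1],
    [0,0,1.5,0,0,0,1],
    [0,0,0,0,0,0,1],
    [0,0,0,0,0,0,1],
  ],
)

```text
time: 8.43
tool_pos: [587.4, -50.6, 49.3]
tcp_rot: [180.0, -0.0, 4.6]
ft_force: [0.0, 0.4, -3.6]
finger_gap: 32.9
grip_force: 40.7
```

apply_moves(
  targets=[
    [0,0,1,0,0,0,1],
    [0,0,1,0,0,0,1],
    [0,0,0,0,0,0,1],
  ],
)

```text
time: 8.8
tool_pos: [587.3, -50.5, 47.2]
tcp_rot: [180.0, -0.0, 4.6]
ft_force: [-0.3, 0.6, 0.1]
finger_gap: 33.1
grip_force: 41.0
```

Touching. Release, rise, and move towards adapter B.

apply_moves(
  targets=[
    [0,0,0,0,0,0,0.7],
    [0,0,0,0,0,0,0.4],
    [0,0,0,0,0,0,0.2],
    [0,0,0,0,0,0,0],
    [0,0,0,0,0,0,0],
    [0,0,0,0,0,0,0],
    [0,0,-15,0,0,0,0],
    [0,0,-30,0,0,0,0],
    [0,0,-40,0,0,0,0],
    [0,0,-40,0,0,0,0],
    [0,0,-25,0,0,0,0],
    [0,0,0,0,0,0,0],
  ],
)

```text
time: 10.3
tool_pos: [589.0, -50.9, 201.0]
tcp_rot: [179.9, -0.4, 4.6]
ft_force: [0.9, 0.5, -1.0]
finger_gap: 85.7
grip_force: 0.0
```

```bash
python3 -c "
from h import *
go((475,-221.5,200,4.6),(475,-221.5,46))
S=optics.snapshot('scene');T=optics.snapshot('top')
a=cv2.resize(S[190:310,170:350],None,fx=3.2,fy=3.2,interpolation=2); b=cv2.resize(T[165:275,280:450],None,fx=3.2,fy=3.2,interpolation=2)
o=np.zeros((a.shape[0]+0,1,3),np.uint8)
cv2.imwrite('pics/s3.png',a[:,:,::-1]);cv2.imwrite('pics/t3.png',b[:,:,::-1])
c=np.zeros((384,800,3),np.uint8)
c[:312,:400]=cv2.resize(S[190:310,200:354],(400,312),interpolation=2);c[:312,400:]=cv2.resize(T[168:288,292:446],(400,312),interpolation=2)
cv2.imwrite('pics/c3.png',c[:312,:,::-1])"
```

```text
t 10.3 p [589.  -50.9 201. ] rpy [179.91  -0.36   4.63] q [-10.   7.  89.  -0.  84.  75.] F [ 0.9  0.5 -1. ] gap 85.7 grip 0.0
 turn wz 0.001
 tool d [-127.3  161.     1. ]
 tool d [  0.   0. 154.]
```

View pics/c3.png

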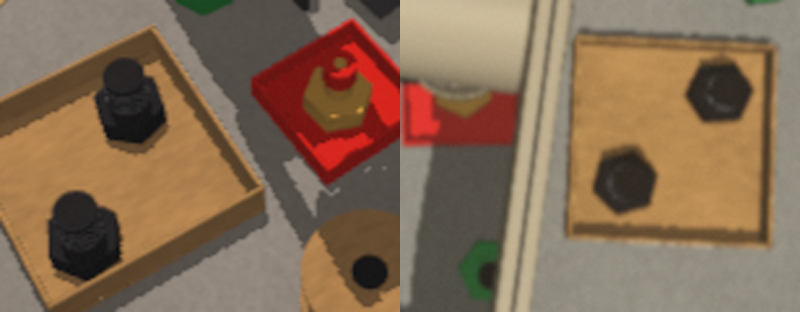

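The valve stands in the tray (scene crop (337,90)). The adapters are unmoved, with neck tops at crop (124,73) and (76,209).

apply_moves(
  targets=[
    [-10,14,0,0,0,0,0],
    [-27,34,0,0,0,0,0],
    [-28,35,0,0,0,0,0],
    [-28,35,0,0,0,0,0],
    [-22,28,0,0,0,0,0],
    [-12,15,0,0,0,0,0],
    [0,0,0,0,0,0,0],
    [0,0,0,0,0,0,0],
  ],
)

```text
time: 11.4
tool_pos: [473.6, -220.6, 196.4]
tcp_rot: [-180.0, 0.0, 4.6]
ft_force: [0.1, -0.3, 0.0]
finger_gap: 85.4
grip_force: 0.0
```

```bash
python3 -c "
from h import *
go((475,-221.5,47,4.6))"
```

```text
t 11.4 p [ 473.6 -220.6  196.4] rpy [-1.7996e+02  1.0000e-02  4.6400e+00] q [-31.  -3. 100.   0.  83.  55.] F [ 0.1 -0.3  0. ] gap 85.4 grip 0.0
 turn wz 0.001
 tool d [  1.3   1.  149.4]
```

apply_moves(
  targets=[
    [1,1,25,0,0,0,0],
    [0,0,35,0,0,0,0],
    [0,0,35,0,0,0,0],
    [0,0,25,0,0,0,0],
    [0,0,15,0,0,0,0],
    [0,0,10,0,0,0,0],
    [0,0,5,0,0,0,0],
    [0,0,0,0,0,0,0],
    [0,0,0,0,0,0,1],
    [0,0,0,0,0,0,1],
    [0,0,0,0,0,0,1],
    [0,0,0,0,0,0,1],
    [0,0,0,0,0,0,1],
    [0,0,0,0,0,0,1],
    [0,0,0,0,0,0,1],
  ],
)

```text
time: 13.28
tool_pos: [475.1, -222.5, 47.5]
tcp_rot: [180.0, -0.1, 4.6]
ft_force: [-0.7, -0.7, 6.0]
finger_gap: 38.8
grip_force: 40.5
```

apply_moves(
  targets=[
    [0,0,-10,0,0,0,1],
    [0,0,-25,0,0,0,1],
    [0,0,-40,0,0,0,1],
    [0,0,-40,0,0,0,1],
    [0,0,-40,0,0,0,1],
    [0,0,-20,0,0,0,1],
    [3,-15,0,0,0,0,1],
    [10,-45,0,0,0,0,1],
    [10,-45,0,0,0,0,1],
    [10,-45,0,0,0,0,1],
    [10,-45,0,0,0,0,1],
    [10,-45,0,0,0,0,1],
    [10,-45,0,0,0,0,1],
    [10,-45,0,0,0,0,1],
    [10,-45,0,0,0,0,1],
    [5,-40,0,0,0,0,1],
    [0,-26,0,0,0,0,1],
    [0,-8,0,0,0,0,1],
    [0,0,0,0,0,0,1],
    [0,0,0,0,0,0,1],
  ],
)

```text
time: 15.78
tool_pos: [525.8, 231.6, 221.2]
tcp_rot: [180.0, 0.1, 4.6]
ft_force: [-0.4, -0.6, -1.5]
finger_gap: 39.2
grip_force: 40.7
```

```bash
python3 -c "
from h import *
go((527,233,49,4.6))"
```

```text
t 15.78 p [525.8 231.6 221.2] rpy [1.7997e+02 5.0000e-02 4.5900e+00] q [ 19.   4.  90.  -0.  86. 104.] F [-0.4 -0.6 -1.5] gap 39.2 grip 40.7
 turn wz -0.0
 tool d [  1.3  -1.3 172.2]
```

apply_moves(
  targets=[
    [1,-1,20,0,0,0,1],
    [0,0,35,0,0,0,1],
    [0,0,35,0,0,0,1],
    [0,0,35,0,0,0,1],
    [0,0,22,0,0,0,1],
    [0,0,12,0,0,0,1],
    [0,0,7,0,0,0,1],
    [0,0,3,0,0,0,1],
    [0,0,2,0,0,0,1],
    [0,0,1,0,0,0,1],
    [0,0,1,0,0,0,1],
    [0,0,0,0,0,0,1],
  ],
)

```text
time: 17.27
tool_pos: [527.0, 233.6, 48.9]
tcp_rot: [-180.0, -0.0, 4.6]
ft_force: [0.2, -0.0, -1.6]
finger_gap: 39.0
grip_force: 40.7
```

apply_moves(
  targets=[
    [0,0,1,0,0,0,1],
    [0,0,1,0,0,0,1],
    [0,0,0,0,0,0,1],
  ],
)

```text
time: 17.65
tool_pos: [527.1, 233.7, 47.6]
tcp_rot: [-180.0, -0.0, 4.6]
ft_force: [-2.9, -0.1, 5.4]
finger_gap: 39.1
grip_force: 41.3
```

apply_moves(
  targets=[
    [0,0,0,0,0,0,0.7],
    [0,0,0,0,0,0,0.4],
    [0,0,0,0,0,0,0.2],
    [0,0,0,0,0,0,0],
    [0,0,0,0,0,0,0],
    [0,0,0,0,0,0,0],
    [0,0,-15,0,0,0,0],
    [0,0,-30,0,0,0,0],
    [0,0,-40,0,0,0,0],
    [0,0,-40,0,0,0,0],
    [0,0,-40,0,0,0,0],
    [0,20,0,0,0,0,0],
    [0,45,0,0,0,0,0],
    [0,50,0,0,0,0,0],
    [0,50,0,0,0,0,0],
    [0,50,0,0,0,0,0],
    [0,50,0,0,0,0,0],
    [0,50,0,0,0,0,0],
    [0,40,0,0,0,0,0],
    [0,20,0,0,0,0,0],
  ],
)

```text
time: 20.15
tool_pos: [556.6, -142.5, 211.6]
tcp_rot: [180.0, 0.0, 4.5]
ft_force: [-0.5, 0.6, -0.1]
finger_gap: 85.2
grip_force: 0.0
```

```bash
python3 -c "
from h import *
go((569.5,-328.5,200,4.6),(569.5,-328.5,47))
S=optics.snapshot('scene');T=optics.snapshot('top')
c=np.zeros((624,800,3),np.uint8)
c[:312,:400]=cv2.resize(S[190:310,200:354],(400,312),interpolation=2);c[:312,400:]=cv2.resize(T[168:288,292:446],(400,312),interpolation=2)
c[312:,:400]=cv2.resize(S[80:200,310:464],(400,312),interpolation=2);c[312:,400:]=cv2.resize(T[180:300,140:294],(400,312),interpolation=2)
cv2.imwrite('pics/c4.png',c[:600,:,::-1])"
```

```text
t 20.15 p [ 556.6 -142.5  211.6] rpy [1.8e+02 3.0e-02 4.5e+00] q [-19.   4.  91.  -0.  85.  66.] F [-0.5  0.6 -0.1] gap 85.2 grip 0.0
 turn wz -0.002
 tool d [ -2.1 186.4  11.6]
 tool d [  0.   0. 153.]
```

View pics/c4.png

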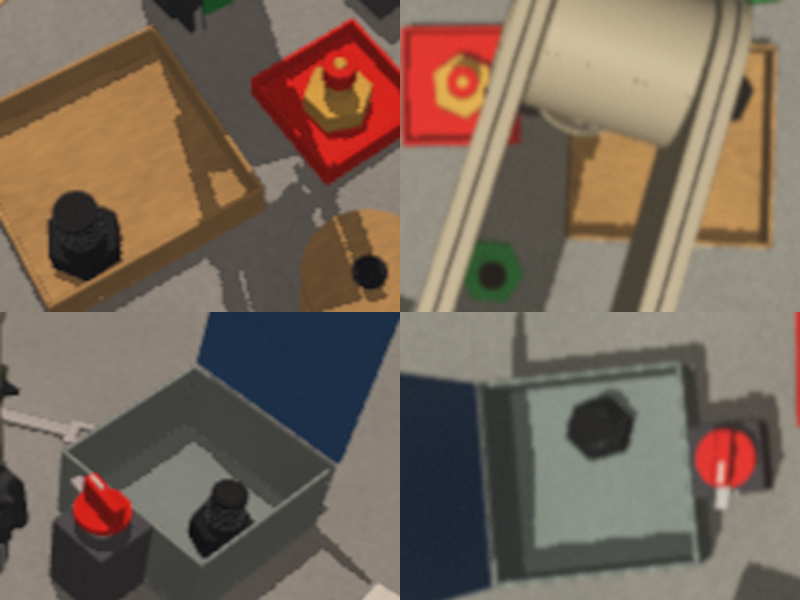

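B stands in the box (scene crop (228,495)); A is unmoved at crop (76,209). Now A.

apply_moves(
  targets=[
    [0,26,0,0,0,0,0],
    [-2,40,0,0,0,0,0],
    [0,45,0,0,0,0,0],
    [0,40,0,0,0,0,0],
    [0,25,0,0,0,0,0],
    [0,10,0,0,0,0,0],
    [0,0,0,0,0,0,0],
    [0,0,0,0,0,0,0],
  ],
)

```text
time: 21.25
tool_pos: [570.5, -324.3, 211.9]
tcp_rot: [-180.0, 0.0, 4.7]
ft_force: [-0.1, -0.4, 0.1]
finger_gap: 85.3
grip_force: 0.0
```

```bash
python3 -c "
from h import *
go((569.5,-328.5,47,4.6))"
```

```text
t 21.25 p [ 570.5 -324.3  211.9] rpy [-179.97    0.      4.7 ] q [-34.  17.  77.   0.  87.  51.] F [-0.1 -0.4  0.1] gap 85.3 grip 0.0
 turn wz 0.002
 tool d [ -1.3   4.1 164.9]
```

apply_moves(
  targets=[
    [-1,4,20,0,0,0,0],
    [0,0,35,0,0,0,0],
    [0,0,35,0,0,0,0],
    [0,0,35,0,0,0,0],
    [0,0,20,0,0,0,0],
    [0,0,12,0,0,0,0],
    [0,0,7,0,0,0,0],
    [0,0,0,0,0,0,0],
    [0,0,0,0,0,0,1],
    [0,0,0,0,0,0,1],
    [0,0,0,0,0,0,1],
    [0,0,0,0,0,0,1],
    [0,0,0,0,0,0,1],
    [0,0,0,0,0,0,1],
    [0,0,0,0,0,0,1],
  ],
)

```text
time: 23.12
tool_pos: [570.2, -330.3, 48.8]
tcp_rot: [179.9, -0.1, 4.6]
ft_force: [0.4, -0.8, 5.5]
finger_gap: 38.9
grip_force: 40.8
```

apply_moves(
  targets=[
    [0,0,-10,0,0,0,1],
    [0,0,-25,0,0,0,1],
    [0,0,-40,0,0,0,1],
    [0,0,-40,0,0,0,1],
    [0,0,-40,0,0,0,1],
    [0,0,-20,0,0,0,1],
    [-2,-15,0,0,0,0,1],
    [-5,-45,0,0,0,0,1],
    [-5,-50,0,0,0,0,1],
    [-5,-50,0,0,0,0,1],
    [-5,-50,0,0,0,0,1],
    [-5,-50,0,0,0,0,1],
    [-10,-50,0,0,0,0,1],
    [-15,-50,0,0,0,0,1],
    [-15,-50,0,0,0,0,1],
    [-10,-50,0,0,0,0,1],
    [-10,-40,0,0,0,0,1],
    [-7,-14,0,0,0,0,1],
    [0,0,0,0,0,0,1],
    [0,0,0,0,0,0,1],
  ],
)

```text
time: 25.62
tool_pos: [434.2, 174.0, 222.0]
tcp_rot: [180.0, 0.1, 4.6]
ft_force: [-0.1, -0.1, -1.3]
finger_gap: 39.0
grip_force: 40.8
```

```bash
python3 -c "
from h import *
go((431,225,50,4.6))"
```

```text
t 25.62 p [434.2 174.  222. ] rpy [1.7996e+02 6.0000e-02 4.6000e+00] q [ 16. -13. 106.  -0.  87. 101.] F [-0.1 -0.1 -1.3] gap 39.0 grip 40.8
 turn wz -0.0
 tool d [  0.9 -51.1 172. ]
```

apply_moves(
  targets=[
    [1,-15,0,0,0,0,1],
    [0,-25,0,0,0,0,1],
    [0,-11,0,0,0,0,1],
    [0,0,20,0,0,0,1],
    [0,0,35,0,0,0,1],
    [0,0,35,0,0,0,1],
    [0,0,35,0,0,0,1],
    [0,0,22,0,0,0,1],
    [0,0,12,0,0,0,1],
    [0,0,7,0,0,0,1],
    [0,0,3,0,0,0,1],
    [0,0,2,0,0,0,1],
    [0,0,1,0,0,0,1],
    [0,0,0,0,0,0,1],
  ],
)

```text
time: 27.38
tool_pos: [431.5, 225.9, 51.1]
tcp_rot: [-180.0, -0.0, 4.6]
ft_force: [-1.0, -0.4, -1.0]
finger_gap: 39.1
grip_force: 40.9
```

apply_moves(
  targets=[
    [0,0,1,0,0,0,1],
    [0,0,1,0,0,0,1],
    [0,0,0,0,0,0,1],
  ],
)

```text
time: 27.75
tool_pos: [431.3, 225.8, 48.8]
tcp_rot: [-180.0, -0.0, 4.6]
ft_force: [0.1, -0.0, -1.5]
finger_gap: 38.6
grip_force: 40.9
```

apply_moves(
  targets=[
    [0,0,1,0,0,0,1],
    [0,0,0.5,0,0,0,1],
    [0,0,0,0,0,0,1],
  ],
)

```text
time: 28.12
tool_pos: [431.5, 225.9, 48.8]
tcp_rot: [180.0, -0.0, 4.6]
ft_force: [-8.7, -3.1, 15.2]
finger_gap: 38.7
grip_force: 42.4
```

apply_moves(
  targets=[
    [0,0,-1,0,0,0,1],
    [0,0,0,0,0,0,0.7],
    [0,0,0,0,0,0,0.4],
    [0,0,0,0,0,0,0.2],
    [0,0,0,0,0,0,0],
    [0,0,0,0,0,0,0],
    [0,0,0,0,0,0,0],
    [0,0,-15,0,0,0,0],
    [0,0,-30,0,0,0,0],
    [0,0,-40,0,0,0,0],
    [0,0,-40,0,0,0,0],
    [0,0,-40,0,0,0,1],
    [0,0,-50,0,0,0,1],
    [0,0,-50,0,0,0,1],
    [0,0,-50,0,0,0,1],
    [0,0,-30,0,0,0,1],
    [0,0,0,0,0,0,1],
  ],
)

```text
time: 30.25
tool_pos: [432.0, 226.1, 397.8]
tcp_rot: [-179.9, -0.4, 4.6]
ft_force: [-0.4, -0.4, -0.2]
finger_gap: -0.2
grip_force: 0.0
```

```bash
python3 -c "
from h import *
go((515,415,385,4.6),(515,415,265))
S=optics.snapshot('scene');T=optics.snapshot('top')
c=np.zeros((600,800,3),np.uint8)
c[:,:400]=cv2.resize(S[20:200,330:450],(400,600),interpolation=2);c[:312,400:]=cv2.resize(T[180:300,100:254],(400,312),interpolation=2)
cv2.imwrite('pics/c5.png',c[:,:,::-1])
t=np.radians(np.arange(92,-1,-6));s=170*np.cos(t)-23*np.sin(t);h=170*np.sin(t)+8*np.cos(t)+95
print(np.c_[np.degrees(t),s,h][:1]);print(np.c_[np.diff(s),-np.diff(h)].round(0).astype(int).tolist())"
```

```text
t 30.25 p [432.  226.1 397.8] rpy [-179.89   -0.37    4.63] q [ 22. -11.  86.  -0. 104. 107.] F [-0.4 -0.4 -0.2] gap -0.2 grip 0.0
 turn wz 0.0
 tool d [  97.9 -181.6   12.8]
 tool d [  0.   0. 120.]
[[ 92.         -28.91890346 264.61724462]]
[[18, -1], [18, 1], [18, 3], [18, 5], [17, 7], [16, 8], [16, 10], [15, 12], [13, 13], [12, 14], [11, 15], [9, 16], [8, 17], [6, 17], [4, 18]]
```

View pics/c5.png

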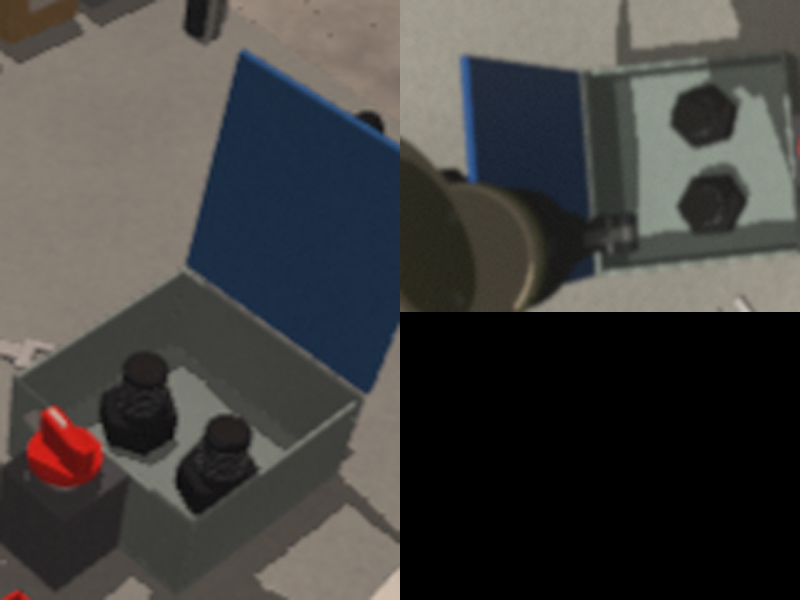

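Both adapters stand in the box, with neck tops at (145,370) and (228,435), and the lid stands open. Now I go behind the lid.

apply_moves(
  targets=[
    [10,-20,0,0,0,0,1],
    [18,-35,0,0,0,0,1],
    [20,-35,0,0,0,0,1],
    [20,-35,0,0,0,0,1],
    [20,-35,0,0,0,0,1],
    [10,-25,0,0,0,0,1],
    [0,0,20,0,0,0,1],
    [0,0,30,0,0,0,1],
    [0,0,35,0,0,0,1],
    [0,0,25,0,0,0,1],
    [0,0,15,0,0,0,1],
    [0,0,5,0,0,0,1],
    [0,0,0,0,0,0,1],
  ],
)

```text
time: 31.98
tool_pos: [514.1, 418.2, 263.7]
tcp_rot: [-180.0, -0.0, 4.6]
ft_force: [-0.4, -0.4, -0.4]
finger_gap: -0.2
grip_force: 0.0
```

```bash
python3 -c "
from h import *
go((512.5,363,265,4.6))"
```

```text
t 31.98 p [514.1 418.2 263.7] rpy [-1.7999e+02 -1.0000e-02  4.6300e+00] q [ 35.  17.  72.   0.  92. 120.] F [-0.4 -0.4 -0.4] gap -0.2 grip 0.0
 turn wz 0.0
 tool d [-6.  54.8 -1.3]
```

apply_moves(
  targets=[
    [0,15,0,0,0,0,1],
    [0,20,0,0,0,0,1],
    [0,15,0,0,0,0,1],
    [0,9,0,0,0,0,1],
    [0,9,0,0,0,0,1],
    [0,9,0,0,0,0,1],
    [0,9,0,0,0,0,1],
    [0,0,0,0,0,0,1],
  ],
)

```text
time: 32.98
tool_pos: [521.4, 331.2, 263.8]
tcp_rot: [180.0, -0.1, 4.6]
ft_force: [0.4, 0.1, 1.9]
finger_gap: -0.0
grip_force: 0.9
```

apply_moves(
  targets=[
    [0,18,3,0,0,0,1],
    [0,18,5,0,0,0,1],
    [0,17,7,0,0,0,1],
    [0,16,8,0,0,0,1],
    [0,16,10,0,0,0,1],
    [0,15,12,0,0,0,1],
    [0,0,0,0,0,0,1],
  ],
)

```text
time: 33.85
tool_pos: [528.3, 231.1, 216.3]
tcp_rot: [179.9, 0.2, 4.5]
ft_force: [0.1, -0.3, 0.0]
finger_gap: 0.3
grip_force: 0.0
```

```bash
python3 -c "
from h import *
go()
S=optics.snapshot('scene')
cv2.imwrite('pics/c6.png',cv2.resize(S[20:200,320:480],None,fx=3,fy=3,interpolation=2)[:,:,::-1])"
```

```text
t 33.85 p [528.3 231.1 216.3] rpy [1.7993e+02 1.7000e-01 4.5400e+00] q [ 19.   4.  90.  -0.  86. 104.] F [ 0.1 -0.3  0. ] gap 0.3 grip 0.0
```

View pics/c6.png

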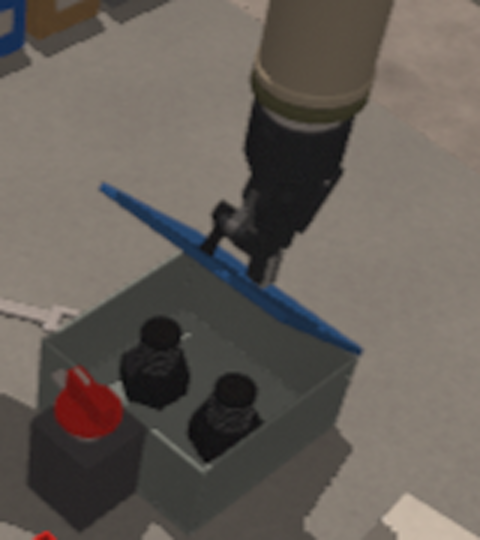

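The lid is about half closed, with the fingers on its upper face. Continuing.

apply_moves(
  targets=[
    [0,12,14,0,0,0,1],
    [0,11,15,0,0,0,1],
    [0,9,16,0,0,0,1],
    [0,8,17,0,0,0,1],
    [0,6,17,0,0,0,1],
    [0,4,15,0,0,0,1],
    [0,0,8,0,0,0,1],
    [0,0,4,0,0,0,1],
    [0,0,3,0,0,0,1],
    [0,0,2,0,0,0,1],
    [0,0,0,0,0,0,1],
  ],
)

```text
time: 35.28
tool_pos: [533.2, 183.1, 107.5]
tcp_rot: [-180.0, -0.0, 4.6]
ft_force: [1.0, -0.6, -0.3]
finger_gap: 0.0
grip_force: 0.0
```

apply_moves(
  targets=[
    [0,0,1,0,0,0,1],
    [0,0,1,0,0,0,1],
    [0,0,1,0,0,0,1],
    [0,0,0,0,0,0,1],
  ],
)

```text
time: 35.78
tool_pos: [533.0, 182.9, 104.2]
tcp_rot: [-180.0, 0.0, 4.6]
ft_force: [0.3, 0.1, 0.8]
finger_gap: 0.3
grip_force: 0.1
```

apply_moves(
  targets=[
    [0,0,1,0,0,0,1],
    [0,0,1,0,0,0,1],
    [0,0,1,0,0,0,1],
    [0,0,0,0,0,0,1],
  ],
)

```text
time: 36.28
tool_pos: [533.2, 182.9, 103.4]
tcp_rot: [180.0, -0.0, 4.6]
ft_force: [-9.2, -1.6, 16.8]
finger_gap: -0.0
grip_force: 8.7
```

apply_moves(
  targets=[
    [0,0,-15,0,0,0,1],
    [0,0,-40,0,0,0,1],
    [0,0,-40,0,0,0,0],
    [0,0,-20,0,0,0,0],
    [0,0,0,0,0,-0.185,0],
    [0,0,0,0,0,-0.185,0],
    [0,0,0,0,0,-0.185,0],
    [0,0,0,0,0,-0.185,0],
    [0,0,0,0,0,-0.185,0],
    [0,0,0,0,0,-0.185,0],
    [0,0,0,0,0,-0.185,0],
    [0,0,0,0,0,-0.185,0],
    [0,0,0,0,0,-0.185,0],
    [0,0,0,0,0,-0.185,0],
    [0,0,0,0,0,-0.185,0],
    [0,0,0,0,0,-0.185,0],
    [0,0,0,0,0,-0.185,0],
    [0,0,0,0,0,-0.185,0],
    [0,0,0,0,0,-0.185,0],
    [0,0,0,0,0,-0.185,0],
  ],
)

```text
time: 38.78
tool_pos: [532.7, 182.8, 215.4]
tcp_rot: [-180.0, -0.1, 174.6]
ft_force: [0.4, -0.9, 1.1]
finger_gap: 85.3
grip_force: 0.0
```

```bash
python3 -c "
from h import *
go((490.5,84,215,174.8),(490.5,84,125))
S=optics.snapshot('scene');T=optics.snapshot('top')
c=np.zeros((500,800,3),np.uint8)
c[:,:400]=cv2.resize(S[70:220,320:440],(400,500),interpolation=2);c[:312,400:]=cv2.resize(T[180:300,150:304],(400,312),interpolation=2)
cv2.imwrite('pics/c7.png',c[:,:,::-1])"
```

```text
t 38.77 p [532.7 182.8 215.4] rpy [-1.7997e+02 -8.0000e-02  1.7457e+02] q [ 14.   2.  92.   0.  85. -71.] F [ 0.4 -0.9  1.1] gap 85.3 grip 0.0
 turn wz -0.004
 tool d [  33.  -102.2    0.4]
 tool d [ 0.  0. 90.]
```

View pics/c7.png

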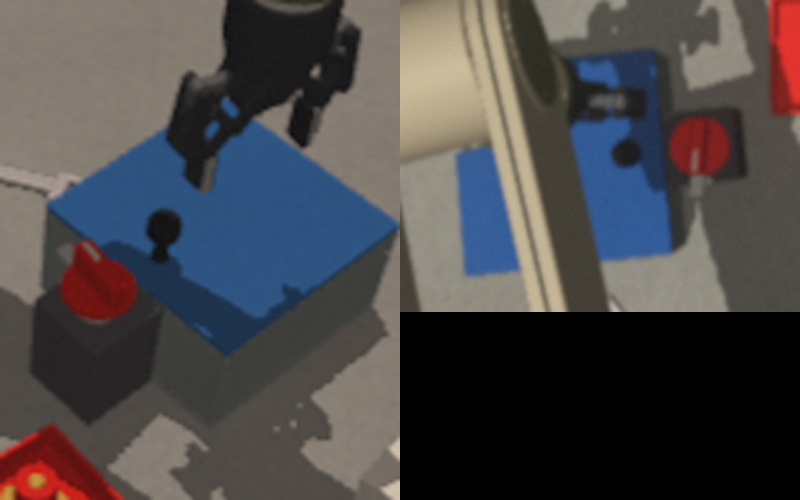

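The lid lies closed. The lid knob is 70 mm from the latch axis, so I approach the bar with the fingers only half open.

apply_moves(
  targets=[
    [3,-10,0,0,0,0,0.5],
    [8,-22,0,0,0,0,0.5],
    [8,-26,0,0,0,0,0.5],
    [7,-22,0,0,0,0,0.5],
    [5,-16,0,0,0,0,0.5],
    [2,-6,0,0,0,0,0.5],
    [0,0,0,0,0,0,0.5],
    [0,0,0,0,0,0,0.5],
  ],
)

```text
time: 39.88
tool_pos: [490.2, 85.2, 216.3]
tcp_rot: [180.0, 0.0, 174.2]
ft_force: [0.8, -0.5, 0.5]
finger_gap: 42.4
grip_force: 0.0
```

```bash
python3 -c "
from h import *
go((490.5,84,127,174.8))
S=optics.snapshot('scene');T=optics.snapshot('top')
c=np.zeros((500,800,3),np.uint8)
c[:,:400]=cv2.resize(S[100:220,300:396],(400,500),interpolation=2);c[:312,400:]=cv2.resize(T[180:300,190:344],(400,312),interpolation=2)
cv2.imwrite('pics/c8.png',c[:,:,::-1])"
```

```text
t 39.88 p [490.2  85.2 216.3] rpy [1.7999e+02 1.0000e-02 1.7423e+02] q [  4.  -8. 102.   0.  86. -80.] F [ 0.8 -0.5  0.5] gap 42.4 grip 0.0
 turn wz -0.01
 tool d [-0.4 -1.1 89.3]
```

View pics/c8.png

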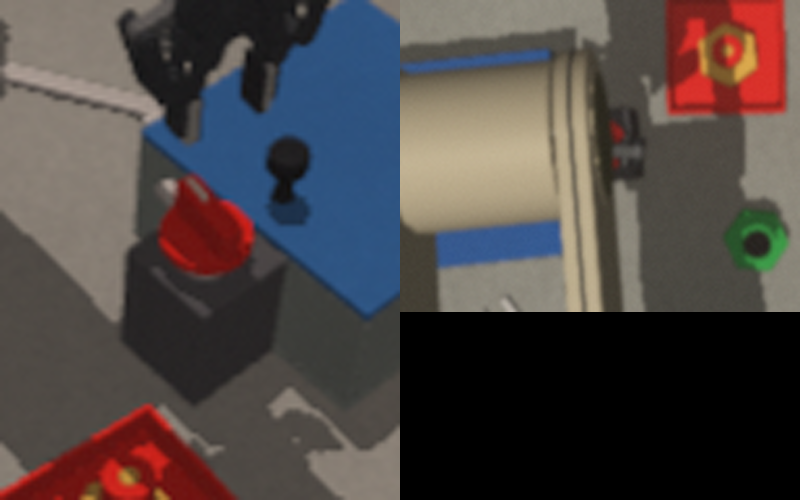

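The fingers straddle the latch bar's line. Descend and grip.

apply_moves(
  targets=[
    [0,-1,15,0,0,0,0.5],
    [0,0,25,0,0,0,0.5],
    [0,0,22,0,0,0,0.5],
    [0,0,15,0,0,0,0.5],
    [0,0,8,0,0,0,0.5],
    [0,0,4,0,0,0,0.5],
    [0,0,0,0,0,0,0.5],
    [0,0,0,0,0,0,1],
    [0,0,0,0,0,0,1],
    [0,0,0,0,0,0,1],
    [0,0,0,0,0,0,1],
    [0,0,0,0,0,0,1],
  ],
  force=50,
)

```text
time: 41.48
tool_pos: [490.4, 84.1, 127.8]
tcp_rot: [180.0, 0.1, 174.2]
ft_force: [0.7, 6.1, 4.8]
finger_gap: 14.6
grip_force: 51.8
```

apply_moves(
  targets=[
    [0,0,2,0,0,0,1],
    [0,0,2,0,0,0,1],
    [0,0,2,0,0,0,1],
    [0,0,1,0,0,0,1],
    [0,0,1,0,0,0,1],
    [0,0,0,0,0,0,1],
  ],
)

```text
time: 42.22
tool_pos: [490.5, 84.1, 120.3]
tcp_rot: [180.0, 0.1, 174.2]
ft_force: [-1.4, 5.2, 9.1]
finger_gap: 14.9
grip_force: 52.7
```

apply_moves(
  targets=[
    [0,0,0.5,0,0,0.07,1],
    [0,0,0,0,0,0.14,1],
    [0,0,0,0,0,0.14,1],
    [0,0,0,0,0,0.14,1],
    [0,0,0,0,0,0.14,1],
    [0,0,0,0,0,0.14,1],
    [0,0,0,0,0,0.14,1],
    [0,0,0,0,0,0.14,1],
    [0,0,0,0,0,0.14,1],
    [0,0,0,0,0,0.1,1],
    [0,0,0,0,0,0.07,1],
    [0,0,0,0,0,0.02,1],
    [0,0,0,0,0,0,1],
  ],
)

```text
time: 43.85
tool_pos: [491.0, 84.9, 120.2]
tcp_rot: [179.8, -0.1, 95.2]
ft_force: [-0.0, 7.8, 9.5]
finger_gap: 14.9
grip_force: 52.6
```

```bash
python3 -c "
from h import *
go();print(sensors.sense()['wrist_torque'])"
```

```text
t 43.85 p [491.   84.9 120.2] rpy [ 1.7984e+02 -1.0000e-01  9.5160e+01] q [  4.  -4. 109.   0.  75.  -1.] F [-0.   7.8  9.5] gap 14.9 grip 52.6
[ 1.53791434  0.10174775 -0.03070824]
```

apply_moves(
  targets=[
    [0,0,0,0,0,0.03,1],
    [0,0,0,0,0,0.03,1],
    [0,0,0,0,0,0.03,1],
    [0,0,0,0,0,0,1],
  ],
)

```text
time: 44.35
tool_pos: [491.0, 84.9, 120.2]
tcp_rot: [179.8, -0.1, 90.1]
ft_force: [0.7, 8.8, 9.2]
finger_gap: 15.0
grip_force: 56.7
```

```bash
python3 -c "
from h import *
go();print(sensors.sense()['wrist_torque'])"
```

```text
t 44.35 p [491.   84.9 120.2] rpy [ 1.7984e+02 -1.0000e-01  9.0080e+01] q [  4.  -4. 109.   0.  75.   4.] F [0.7 8.8 9.2] gap 15.0 grip 56.7
[1.53174433 0.03172844 1.10367447]
```

At the stop (1.1 Nm). Let the knob rise, release, retreat.

apply_moves(
  targets=[
    [0,0,-3,0,0,0,1],
    [0,0,-3,0,0,0,1],
    [0,0,-1.5,0,0,0,1],
    [0,0,0,0,0,0,1],
    [0,0,0,0,0,0,0.7],
    [0,0,0,0,0,0,0.5],
    [0,0,0,0,0,0,0.5],
    [0,0,0,0,0,0,0.5],
    [0,0,-10,0,0,0,0.5],
    [0,0,-25,0,0,0,0.5],
    [0,0,-40,0,0,0,0.5],
    [0,0,-50,0,0,0,0.5],
    [0,0,-30,0,0,0,0.5],
    [0,0,0,0,0,0,0.5],
  ],
)

```text
time: 46.1
tool_pos: [491.5, 83.8, 285.5]
tcp_rot: [179.6, -0.0, 90.0]
ft_force: [0.5, 0.3, -0.4]
finger_gap: 42.7
grip_force: 0.0
```

```bash
python3 -c "
from h import *
go()
S=optics.snapshot('scene');T=optics.snapshot('top')
c=np.zeros((600,800,3),np.uint8)
c[:,:400]=cv2.resize(S[100:220,310:390],(400,600),interpolation=2);c[:260,400:]=cv2.resize(S[100:360,150:550],(400,260),interpolation=3);c[260:572,400:]=cv2.resize(T[180:300,150:304],(400,312),interpolation=2)
cv2.imwrite('pics/c9.png',c[:,:,::-1])"
```

```text
t 46.1 p [491.5  83.8 285.5] rpy [ 1.7961e+02 -2.0000e-02  9.0000e+01] q [  4. -10.  97.  -0.  93.   4.] F [ 0.5  0.3 -0.4] gap 42.7 grip 0.0
```

View pics/c9.png

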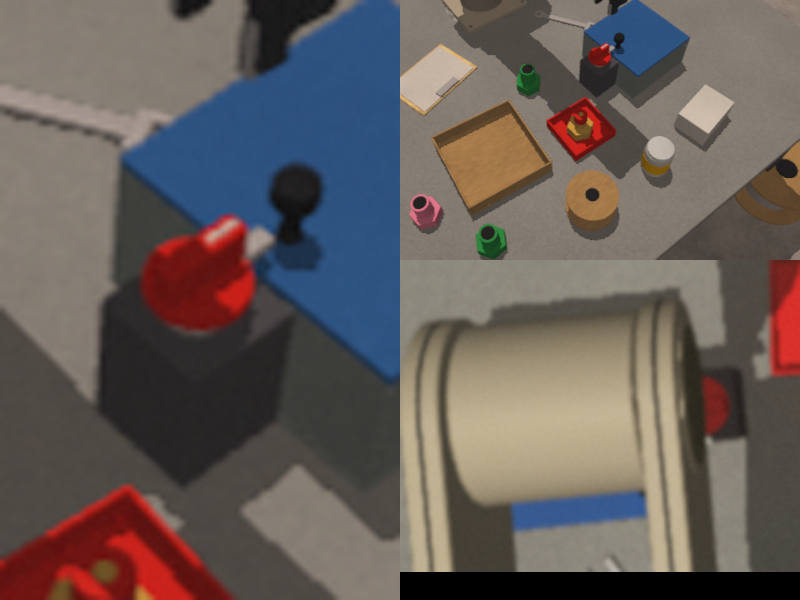

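The tongue now points over the closed lid at (255,240), the bin is empty and the valve is in the tray. The other things stand where they were.

```bash
python3 -c "
from h import *
print(r.hand_in())"
```

```text
the job is handed in; nothing more can be done
None
```

The job is handed in, with no verdict returned: the valve stands in the red tray, both adapters present stand upright in the pick-up box, the lid is closed, and the latch was turned clockwise to its stop and let back up.

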